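# Index a drum former round by one hole

## Task

The drum former stands on an index head whose arm carries a red push plunger: press the plunger down with a fingertip so that the locking pin comes out of its hole, swing the arm anticlockwise (seen from above) to the very next hole, and let the plunger come up again so that the pin drops fully home there. Do not touch the drum, which must ride round on its faceplate undisturbed, do not grip the plunger, and leave the things lying around where they are.

Things in the scene. Friction and masses are not known exactly. Their poses are not given: they have to be found in the camera images.
- spindle (a point): on the vertical axis of the index head, middle of the faceplate's top, 75 mm above the bench. Fixed green cast foot, steel flange of 138 mm radius (top 45 mm above the bench) with 12 dark holes, 12 mm diameter, 30 degrees apart on a circle of 122 mm radius; the steel faceplate above it, 105 mm radius, turns with the arm
- plunger_top (a point): centre of the flat top of the red plunger cap (44 mm diameter, 12 mm thick), 178 mm from the spindle axis, 107 mm above the bench when up; goes down with the plunger and round with the green index arm (34 mm wide, top 67 mm above the bench, end 217 mm from the axis). Lugs and a rocker 150 mm from the axis reach 88 mm above the bench
- faceplate (a point): same point as spindle, but turning with the faceplate: its -y axis points along the index arm to the plunger
- pin_nose (a point): lowest point of the steel locking pin (10 mm diameter, round nose), 122 mm from the axis, under the arm: 38 mm above the bench when fully home, 7 mm deep in its hole, and 45 mm when it rides on the flange. Let go within about 1.5 degrees of a hole, its spring pulls the arm in; farther off, the arm can be pushed on until it drops in
- turntable (a joint): angle of faceplate and arm on the fixed head, rad: about 0 at the start (pin in its first hole, some 0.008 of play either way), growing anticlockwise seen from above; the next hole is at 0.524 (30 degrees). Slight bearing friction (0.12 N m); stays where it is left
- plunger (a joint): how far the plunger is pressed down, m: 0 up, 0.010 at its stop; spring 3 N at the top, 6.5 N at the bottom. A rocker lifts the locking pin as far as the plunger goes down: it is clear of its hole from 0.007. Let go between holes, the plunger stays 0.007 down. A fingertip pressing on the cap can swing the arm by friction, moving along the arc; the arm lags by some 3 mm
- drum: loose drum former standing on the faceplate, 160 mm diameter, 90 mm high (top 165 mm above the bench), plywood ends, dark grey-green skin with division lines; origin at the centre of its underside, on the spindle axis. 0.6 to 1.0 kg
- wood_block: pale hardwood block 45 x 45 x 70 mm, standing on end near the index head; origin at the centre of its underside
- jar: amber glass jar with black lid, 60 mm diameter, 85 mm high, beside the index head; origin at the centre of its underside
- hammer: small hammer lying flat, wooden handle, 260 mm long, origin under the middle of its length
- spatula: palette knife lying flat, red handle, 240 mm long, origin under the middle
- brush: flat brush lying flat, wooden handle, 200 mm long, origin under the middle
- cup: white ceramic cup, 68 mm diameter, 90 mm high; origin at the centre of its underside
- relief_tile: small white plaster relief tile 90 x 70 x 14 mm lying flat; origin at the centre of its underside
There are look-alikes about, which are no part of the job. There is more than one size of the drum; the one meant has the size given above.

How it is judged (in metres and radians):
On the way, in this order (a step that is already met when the one before it is completed fails the run):
1. the plunger is pressed by the fingers and the pin is out of its first hole, with the arm still there (value of joint plunger above 0.0065 m and value of joint turntable between -0.06 and 0.06 rad and contact force between the fingers and plunger above 1 N), for 0.1 s.
2. the arm is on its way, anticlockwise, pin out of its hole (value of joint turntable between 0.12 and 0.48 rad and value of joint plunger above 0.0055 m), for 0.1 s.
At the end, for the whole second after the job is handed in: the arm is at the next hole (30 degrees on, within 1.4 degrees), the plunger is up within 1.5 mm so that the pin is fully in, the table is at rest, and the drum stands flat on the faceplate, within 12 mm of its centre, having turned with it within 4.5 degrees (value of joint turntable between 0.4986 and 0.5486 rad and value of joint plunger below 0.0015 m and velocity of joint turntable between -0.02 and 0.02 rad/s and angle between the x axis of drum and the x axis of faceplate, either way round below 0.08 rad and horizontal distance between drum and faceplate below 0.012 m and angle between drum's own z axis and vertical below 0.03 rad); the robot touches nothing.
It fails at once if the drum is touched by the robot (contact force between any of the fingers, the arm and drum above 0.5 N).
It fails at once if the drum is shifted or lifted (distance of drum from where it was at the start of the episode above 0.015 m).
It fails at once if the arm is swung past the next hole or backwards from the first one (value of joint turntable above 0.75 rad or value of joint turntable below -0.15 rad).
It fails at once if the plunger cap is gripped between the fingers from two opposite sides ((contact force between the fingers and plunger_c1 above 1 N and contact force between the fingers and plunger_c2 above 1 N) or (contact force between the fingers and plunger_c3 above 1 N and contact force between the fingers and plunger_c4 above 1 N)).
It fails at once if something lying around is moved more than 20 mm or lifted (distance of any of wood_block, jar, hammer, spatula, brush, cup, relief_tile from where it was at the start of the episode above 0.02 m).
It also fails if it takes over 32 s, if anything falls off the work surface, if the arm or the gripper's body presses on something with over 40 N, if the wrist force passes 120 N, or if a joint passes its speed limit or range.

## Robot

A 6-joint arm with a two-finger parallel gripper is mounted at the origin on the work surface. World frame = base frame: x ahead of the robot, y to its left, z up, the work surface at z = 0. Lengths are in mm, angles in rad, forces in N, time in s.
With the tool pointing down it reaches from about 300 to 750 mm from the base axis. Payload 8.5 kg.
Tool frame: the origin (TCP) lies on the centre line of the jaws, within the pads' length; the fingertips stand 14 mm ahead of it and the grasp point (between the pads) lies 5 mm behind it; z points along the fingers, y is the line along which they close (so a half turn about z gives the same grasp; the last joint's range is limited). The gripper opens to 85 mm and grips with 20 to 120 N. Pads are 22 mm wide; open, the fingers measure 114 mm over their backs; the gripper's body (76 mm by 85 mm) begins 54 mm behind the grasp point. The pads swing forward as they close: fully open they stand 13 mm farther back than shut.
Start: joints at [-1.324, 0.381, 1.297, -0, 1.464, -0.215], TCP at [245.05, -492.373, 245.322] pointing down, gripper open.
Joint ranges: [-3.11, 3.11], [-0.89, 2.33], [0.22, 2.48], [-1.42, 4.56], [0.17, 2.85], [-2.88, 2.88]. Speed limits (rad/s): [2.39, 2.39, 3.14, 3.14, 3.14, 3.14].

## Interface

Orientations are given as [roll, pitch, yaw] about the fixed x, y, z axes, in that order (R = Rz(yaw) Ry(pitch) Rx(roll)).
In Python, from rig import env gives the robot as it stands.
- The arm moves only by the tool apply_moves, never from a script. Its argument "motion" is one flat list of numbers, 7 for each row, row after row: the finger opening in cm, from 0 to 8.54, then the shift along the tool's x, y, z in cm, then the turn, a rotation vector about the tool's x, y, z in degrees. In form: [fingers, dx, dy, dz, wx, wy, wz, fingers, dx, dy, dz, wx, wy, wz, ...]. A call has 1 to 20 rows; each row is the pose to reach, as a shift and turn from the pose commanded when the call began, along the tool's axes at that moment; what a row does not reach only later rows make up. A row lasts 1/8 s, in which the tool goes at most 62.5 mm and 10.7 degrees, less where a joint would pass 70% of its speed; a pose out of reach is approached as far as the arm can. A call with a gripper value outside its range is refused whole. The fingers move at their own pace and stop on an object; "squeeze" is the grip in N (left out, the last holds). Time passes only in rows, so rows that repeat a pose let the fingers close. It gives the time, the measured TCP pose, the force, the opening and the grip force at its end, in the units of the state.
- env.get_state(): the state, without advancing time (a new reading comes with each control period).
- env.capture(name): name is "side" or "top" or "wrist"; returns a dict with "frame" (384x512x3 uint8, red, green, blue), "vertical_fov" (degrees; the focal length in pixels is half the picture's height over the tangent of half this angle, whatever the lens; pixels are square), "cx", "cy" (the principal point, pixels), "rvec" (rotation vector, rad) and "tvec" (3), from world to camera coordinates, as OpenCV has them; the wrist camera has in their place "tool_from_camera" (4x4, takes a point from camera to tool coordinates, whose origin is the TCP and whose axes are the flange's). Camera axes: x right, y down, z forward; pixel columns grow to the right and rows downward; lengths in mm; the calibration is good to about 2 mm. A picture is of the moment at which its call begins: read the wrist's pose just before it. There is no depth.
- env.sign_off(): hands the job in; it is judged then, once.
The state is a dict: "clock": time; "joint_pos": joint angles; "joint_velocities": joint speeds; "tau": joint torques, N m; "position": TCP position; "tcp_rot": TCP orientation; "ft_force": force on the tool from outside, world axes, zero at the start; "ft_torque": the same for the moment, N m; "grip_width": finger opening in mm; "finger_force": force on a finger pad.
Only numpy, scipy, OpenCV 4.12 (cv2) and the standard library are available. Lean on these libraries where they do the work, as an engineer would, in place of code of your own. Each camera call takes 0.05 s, during which the arm holds its last target. There are 200 camera calls.

## Working session

There is one attempt and no reset: what is moved stays moved. The work goes in short steps, Python scripts to look and compute and a tool call to move; the robot and the scene stay as the last step left them, time stands still between calls to the robot, and variables do not carry over. Pictures are saved under pics/ and viewed, at most 10 in all, crops included, and the job is handed in when it is done.

Besides the shell and the picture viewer there is one more tool, called as name(argument=value, ...), one argument or row to a line, values as JSON. apply_moves: Moves the arm, as the interface text tells. Its arguments: {"type":"object","properties":{"motion":{"type":"array","items":{"type":"number"}},"squeeze":{"type":"number"}},"required":["motion"]}

```bash
mkdir -p pics
python3 - <<'E'
from rig import env
import cv2,numpy as np,pickle
d={}
for n in("top","side"):
    c=env.capture(n);d[n]=c;cv2.imwrite(f"pics/{n}0.png",cv2.resize(c["frame"][:,:,::-1],(768,576)))
    print(n,c["vertical_fov"],c["cx"],c["cy"],c["rvec"],c["tvec"],[k for k in c])
pickle.dump(d,open("d0.pkl","wb"))
print(env.get_state())
E
```

```text
top 42.23957510937117 260.34842915850163 185.89354150114127 [ 2.22580791 -2.17445522  0.05543235] [ -56.9973652   545.02323052 1631.03134177] ['frame', 'vertical_fov', 'cx', 'cy', 'rvec', 'tvec']
side 48.03725156374735 259.40857115062744 192.74654510628432 [ 0.63163584 -2.45844629  1.41343967] [ 463.55189081  256.07033725 1309.66605074] ['frame', 'vertical_fov', 'cx', 'cy', 'rvec', 'tvec']
{'clock': 0.1, 'joint_pos': array([-1.32431332e+00,  3.81118564e-01,  1.29817247e+00,  3.34007819e-06,
        1.46355005e+00, -2.15315449e-01]), 'joint_velocities': array([ 0.00093676, -0.00181492, -0.00286571, -0.00110424, -0.00081488,
        0.00013252]), 'tau': array([ 5.05267715e-03, -4.49216151e+01, -2.31657761e+01, -7.01474778e-05,
        3.61269609e-03,  7.46427986e-06]), 'position': array([ 244.98924886, -492.15814229,  244.78311093]), 'tcp_rot': array([-3.14037376e+00, -2.69977318e-04,  4.61797936e-01]), 'ft_force': array([0.34434136, 0.39892197, 0.2920417 ]), 'ft_torque': array([ 0.00692866, -0.02359453, -0.02345532]), 'finger_force': 0.0, 'grip_width': 85.31128756790514}
```

View pics/top0.png

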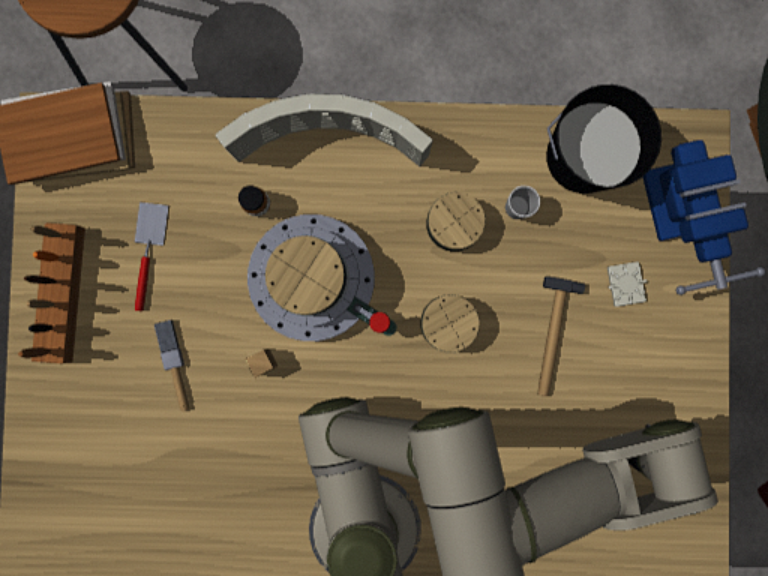

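View pics/side0.png

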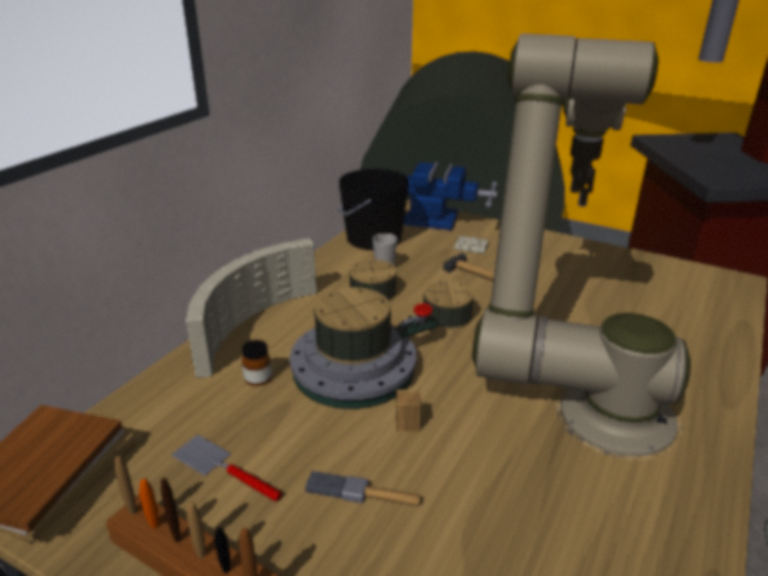

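The top view shows the index head with its drum centred at about (305,275) in the enlarged picture. The red plunger is at (380,322). Candidate drums are (305,275), (457,220) and (450,323). The one meant is (305,275): it is the largest and the only one on the faceplate. The side view shows the same layout, with the red cap at (423,310). I'll measure these now.

```bash
cat > h.py <<'E'
import cv2,numpy as np
def cam(c):
    f=c["frame"].shape[0]/2/np.tan(np.radians(c["vertical_fov"]/2))
    K=np.array([[f,0,c["cx"]],[0,f,c["cy"]],[0,0,1]]);R=cv2.Rodrigues(np.array(c["rvec"],float))[0]
    return K,R,np.array(c["tvec"],float)
def ray(c,p):
    K,R,t=cam(c);return -R.T@t,R.T@np.linalg.solve(K,[p[0],p[1],1])
def plane(c,p,z):
    o,d=ray(c,p);return o+d*(z-o[2])/d[2]
def red(c,box):
    x0,y0,x1,y1=box;h=cv2.cvtColor(c["frame"],cv2.COLOR_RGB2HSV)
    m=(((h[...,0]<8)|(h[...,0]>172))&(h[...,1]>170)&(h[...,2]>70)).astype(np.uint8)
    k=np.zeros_like(m);k[y0:y1,x0:x1]=1
    return m*k
def proj(c,P):
    K,R,t=cam(c);return cv2.projectPoints(np.array(P,float).reshape(-1,3),cv2.Rodrigues(R)[0],t,K,None)[0][:,0]
E
python3 - <<'E'
import pickle,cv2,numpy as np
from h import *
d=pickle.load(open("d0.pkl","rb"));T,S=d["top"],d["side"]
m=red(T,(235,195,275,230));ys,xs=np.nonzero(m);print("red top",len(xs),xs.min(),xs.max(),ys.min(),ys.max())
(u,v),r=cv2.minEnclosingCircle(np.c_[xs,ys].astype(np.float32));print(u,v,r,plane(T,(u,v),107), plane(T,(xs.mean(),ys.mean()),107))
m2=red(S,(265,195,300,220));ys,xs=np.nonzero(m2);print("side",len(xs),xs.mean(),ys.min(),ys.max());print(plane(S,(xs.mean(),ys.mean()),103))
# holes: dark blobs on the flange
g=cv2.cvtColor(T["frame"],cv2.COLOR_RGB2GRAY)
b=cv2.morphologyEx(g,cv2.MORPH_BLACKHAT,np.ones((7,7),np.uint8))
n,l,s,ce=cv2.connectedComponentsWithStats((b>45).astype(np.uint8))
c0=plane(T,(206,185),45);P=[]
for i in range(1,n):
    p=plane(T,ce[i],45)
    if s[i,4]>=4 and s[i,4]<40 and 105<np.hypot(*(p-c0)[:2])<150:P.append(p[:2])
P=np.array(P)
from scipy.optimize import least_squares
f=least_squares(lambda q:np.hypot(*(P-q).T)-122,c0[:2],loss="soft_l1",f_scale=2)
q=f.x;print("axis",q,len(P))
for p in P:print(p.round(1),np.hypot(*(p-q)).round(1),np.degrees(np.arctan2(*(p-q)[::-1])).round(1))
cv2.imwrite("pics/crop1.png",cv2.resize(T["frame"][130:240,150:340,::-1],(760,440),interpolation=cv2.INTER_CUBIC))
E
```

```text
red top 147 246 259 208 221
252.5 214.5 6.670932292938232 [452.29766913 -21.57810425 107.        ] [452.43559008 -21.60652486 107.        ]
side 86 281.75581395348837 202 210
[453.80254575 -20.70926633 103.        ]
axis [544.83561519 129.22726116] 12
[668.3 127.4] 123.4 -0.9
[651.6 188.3] 122.0 29.0
[650.3  65.9] 123.0 -31.0
[632.2  65.1] 108.3 -36.3
[608.5 233.3] 122.1 58.5
[604.2  22.2] 122.4 -61.0
[548.7 251.5] 122.3 88.2
[542.7   8.4] 120.8 -91.0
[486.6 236.5] 122.1 118.5
[483.2   7.8] 136.2 -116.9
[440.5 192.4] 121.9 148.8
[423.2 132.4] 121.6 178.5
```

View pics/crop1.png

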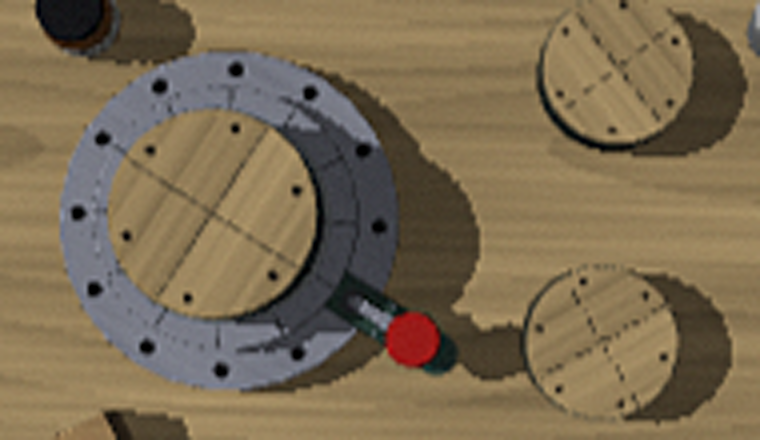

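The crop confirms it: the big drum is centred on the faceplate at crop (212,213), and the red cap is at (413,340). The two small drums, at (615,75) and (600,340), stand on the bench and are look-alikes. The axis is at (544.8,129.3), and the plunger is at (452.3,-21.6), which gives r = 177 mm and an angle of -121.5°. Next I'll move above the plunger with the fingers closed.

apply_moves(
  motion=[0, 1.5, -1.2, 0, 0, 0, 0, 0, 4.5, -3.7, 0, 0, 0, 0, 0, 8.5, -7.1, 0, 0, 0, 0, 0, 12.5, -10.4, 0, 0, 0, 0, 0, 16.5, -13.7, 0, 0, 0, 0, 0, 20.5, -17.1, 0, 0, 0, 0, 0, 24.5, -20.4, 0, 0, 0, 0, 0, 28.5, -23.7, 0, 0, 0, 0, 0, 32.5, -27.0, 0, 0, 0, 0, 0, 36, -30, 0, 0, 0, 0, 0, 38.5, -32, 1, 0, 0, 0, 0, 39.5, -32.9, 3, 0, 0, 0, 0, 39.5, -32.9, 6, 0, 0, 0, 0, 39.5, -32.9, 8, 0, 0, 0, 0, 39.5, -32.9, 9, 0, 0, 0, 0, 39.5, -32.9, 9, 0, 0, 0, 0, 39.5, -32.9, 9, 0, 0, 0],
  squeeze=20,
)

```text
clock: 2.22
position: [452.3, -21.8, 156.1]
tcp_rot: [3.141, -0.001, 0.462]
ft_force: [0.3, 0.2, -0.4]
grip_width: 0.2
finger_force: 0.0
```

Run:
```python
from rig import env
import cv2
from h import *
s=env.get_state();print(s["clock"],s["position"],s["tcp_rot"],s["ft_force"],s["grip_width"])
c=env.capture("side");w=env.capture("wrist")
a=cv2.resize(c["frame"][150:290,180:370,::-1],(400,295),interpolation=cv2.INTER_CUBIC)
b=cv2.resize(w["frame"][:,:,::-1],(393,295))
cv2.imwrite("pics/a1.png",np.hstack([a,b]))
```

```text
2.225 [452.32451822 -21.8054243  156.05857571] [ 3.14067326e+00 -9.93192110e-04  4.61834527e-01] [ 0.30819647  0.19276272 -0.36440525] 0.17891431449500877
```

View pics/a1.png

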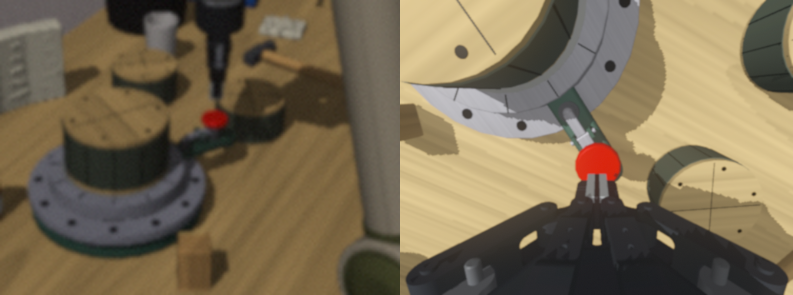

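The fingertips are over the red cap: wrist panel tips at about (598,182), cap at about (598,163). The side panel agrees. Now I'll press down.

apply_moves(
  motion=[0, 0, 0, 1.5, 0, 0, 0, 0, 0, 0, 3.0, 0, 0, 0, 0, 0, 0, 3.6, 0, 0, 0, 0, 0, 0, 3.9, 0, 0, 0, 0, 0, 0, 4.1, 0, 0, 0, 0, 0, 0, 4.3, 0, 0, 0, 0, 0, 0, 4.3, 0, 0, 0, 0, 0, 0, 4.3, 0, 0, 0],
)

```text
clock: 3.32
position: [452.3, -22.1, 112.9]
tcp_rot: [3.141, -0.001, 0.462]
ft_force: [-1.5, -1.6, 5.8]
grip_width: -0.1
finger_force: 2.8
```

Run:
```python
import numpy as np
c=np.array([544.8,129.3]);v=np.array([452.3,-21.8])-c;y=.4618
for a in [0.5,1.5,3,5,7,9,11,13,15,17,19,21,23,25,26.5,28,29,30,30.5,31,31.5]:
    t=np.radians(a);d=np.array([[np.cos(t),-np.sin(t)],[np.sin(t),np.cos(t)]])@v-v
    print(a,round((d[0]*np.cos(y)+d[1]*np.sin(y))/10,2),round((d[0]*np.sin(y)-d[1]*np.cos(y))/10,2))
```

```text
0.5 0.08 0.13
1.5 0.25 0.39
3 0.51 0.77
5 0.88 1.27
7 1.26 1.76
9 1.66 2.23
11 2.07 2.69
13 2.5 3.14
15 2.95 3.57
17 3.41 3.98
19 3.88 4.38
21 4.37 4.76
23 4.87 5.12
25 5.38 5.46
26.5 5.77 5.71
28 6.17 5.95
29 6.44 6.1
30 6.71 6.25
30.5 6.85 6.32
31 6.99 6.39
31.5 7.13 6.46
```

apply_moves(
  motion=[0, 0.08, 0.13, 0, 0, 0, 0, 0, 0.25, 0.39, 0, 0, 0, 0, 0, 0.51, 0.77, 0, 0, 0, 0, 0, 0.88, 1.27, 0, 0, 0, 0, 0, 1.26, 1.76, 0, 0, 0, 0, 0, 1.66, 2.23, 0, 0, 0, 0, 0, 2.07, 2.69, 0, 0, 0, 0, 0, 2.5, 3.14, 0, 0, 0, 0, 0, 2.95, 3.57, 0, 0, 0, 0, 0, 2.95, 3.57, 0, 0, 0, 0],
)

```text
clock: 4.58
position: [495.6, -41.0, 113.2]
tcp_rot: [3.14, -0.002, 0.462]
ft_force: [0.5, -0.5, 6.3]
grip_width: 0.2
finger_force: 2.8
```

```bash
cat > look.py <<'E'
from rig import env
import sys
from h import *
q=np.array([544.8,129.3])
s=env.get_state();print(s["clock"],s["position"].round(1),s["ft_force"].round(1))
w=env.capture("wrist");t=env.capture("top")
# arm end / cap from the top view
m=red(t,(235,160,285,230));ys,xs=np.nonzero(m);print("top red",len(xs))
if len(xs):
    for p in (plane(t,(xs.mean(),ys.mean()),99),):
        print(p.round(1),np.degrees(np.arctan2(*(p[:2]-q)[::-1])).round(2))
sd=env.capture("side");m=red(sd,(250,170,330,225));ys,xs=np.nonzero(m);print("side red",len(xs))
if len(xs):
    p=plane(sd,(xs.mean(),ys.mean()),95);print(p.round(1),np.hypot(*(p[:2]-q)).round(1),np.degrees(np.arctan2(*(p[:2]-q)[::-1])).round(2))
p=s["position"];print("tip angle",np.degrees(np.arctan2(*(p[:2]-q)[::-1])).round(2))
a=cv2.resize(sd["frame"][150:290,180:370,::-1],(400,295),interpolation=cv2.INTER_CUBIC)
cv2.imwrite(f"pics/{sys.argv[1]}.png",np.hstack([a,cv2.resize(w["frame"][:,:,::-1],(393,295))]))
E
python3 look.py b1
```

```text
4.575 [495.6 -41.  113.2] [ 0.5 -0.5  6.3]
top red 0
side red 55
[495.1 -32.6  95. ] 169.3 -107.08
tip angle -106.13
```

View pics/b1.png

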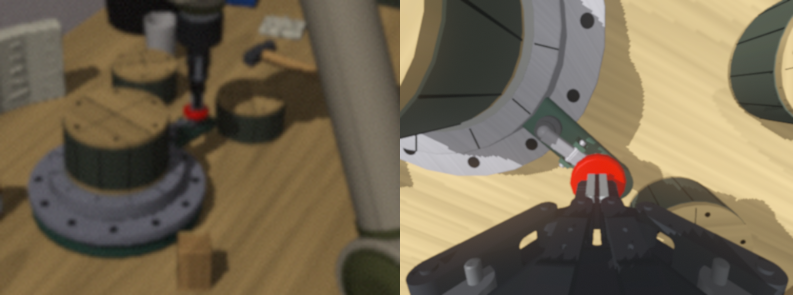

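The wrist panel shows the arm between two holes with the cap at (598,172), following the tip with about 1° of lag. I'll carry on to the next hole.

apply_moves(
  motion=[0, 0.1, 0.1, 0, 0, 0, 0, 0, 0.46, 0.41, 0, 0, 0, 0, 0, 0.93, 0.81, 0, 0, 0, 0, 0, 1.42, 1.19, 0, 0, 0, 0, 0, 1.92, 1.55, 0, 0, 0, 0, 0, 2.43, 1.89, 0, 0, 0, 0, 0, 2.82, 2.14, 0, 0, 0, 0, 0, 3.22, 2.38, 0, 0, 0, 0, 0, 3.49, 2.53, 0, 0, 0, 0, 0, 3.76, 2.68, 0, 0, 0, 0, 0, 3.9, 2.75, 0, 0, 0, 0, 0, 4.04, 2.82, 0, 0, 0, 0, 0, 4.04, 2.82, 0, 0, 0, 0, 0, 4.04, 2.82, 0, 0, 0, 0],
)

```text
clock: 6.48
position: [543.9, -48.0, 113.2]
tcp_rot: [3.14, -0.002, 0.462]
ft_force: [0.6, -0.3, 5.9]
grip_width: -0.3
finger_force: 2.8
```

```bash
python3 look.py b2
```

```text
6.475 [543.9 -48.  113.2] [ 0.6 -0.3  5.9]
top red 0
side red 47
[540.4 -40.9  95. ] 170.3 -91.5
tip angle -90.3
```

View pics/b2.png

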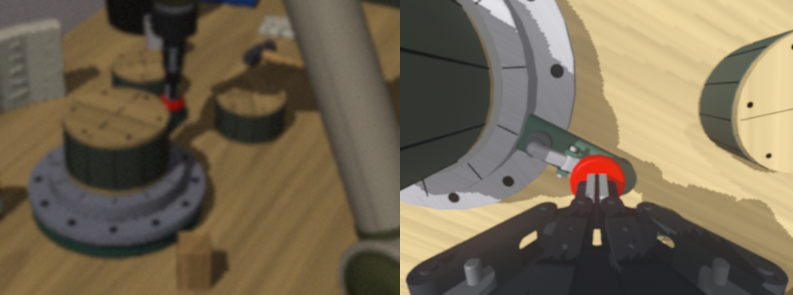

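The tip is at -90.3° and the cap at about -91.5° (target about -91.4°). The wrist panel shows the arm in place. I'll ease the plunger up slowly.

apply_moves(
  motion=[0, 0, 0, -0.15, 0, 0, 0, 0, 0, 0, -0.3, 0, 0, 0, 0, 0, 0, -0.45, 0, 0, 0, 0, 0, 0, -0.6, 0, 0, 0, 0, 0, 0, -0.6, 0, 0, 0],
)

```text
clock: 7.25
position: [543.2, -48.0, 118.5]
tcp_rot: [3.141, -0.0, 0.462]
ft_force: [2.0, -2.0, 3.8]
grip_width: -0.1
finger_force: 1.9
```

The plunger still presses at 4 N about 3.5 mm down. That is well above the 7 mm ride position, so the pin has entered the hole. I'll lift off.

apply_moves(
  motion=[0, 0, 0, -0.2, 0, 0, 0, 0, 0, 0, -0.4, 0, 0, 0, 0, 0, 0, -0.8, 0, 0, 0, 0, 0, 0, -2.5, 0, 0, 0, 0, 0, 0, -5, 0, 0, 0, 0, 0, 0, -9, 0, 0, 0, 0, 0, 0, -12, 0, 0, 0, 0, -5, 6, -12, 0, 0, 0, 0, -9, 11, -12, 0, 0, 0, 0, -13, 15, -12, 0, 0, 0, 0, -15, 17, -12, 0, 0, 0, 0, -15, 17, -12, 0, 0, 0, 0, -15, 17, -12, 0, 0, 0],
)

```text
clock: 8.88
position: [484.6, -266.2, 238.2]
tcp_rot: [-3.141, -0.0, 0.462]
ft_force: [0.9, -0.1, -0.5]
grip_width: -0.1
finger_force: 0.0
```

```bash
sed -i 's/(xs.mean(),ys.mean()),99)/(xs.mean(),ys.mean()),107)/; s/ys.mean()),95)/ys.mean()),103)/' look.py
sed -i '$d' look.py
cat >> look.py <<'E'
print("top angle should be near -91.5")
cv2.imwrite(f"pics/{sys.argv[1]}.png",np.hstack([cv2.resize(sd["frame"][150:290,180:370,::-1],(400,295),interpolation=cv2.INTER_CUBIC),cv2.resize(t["frame"][120:250,140:316,::-1],(399,295),interpolation=cv2.INTER_CUBIC)]))
E
python3 look.py b3
```

```text
8.875 [ 484.6 -266.2  238.2] [ 0.9 -0.1 -0.5]
top red 146
[542.1 -48.5 107. ] -90.88
side red 87
[545.6 -47.4 103. ] 176.7 -89.74
tip angle -98.65
top angle should be near -91.5
```

View pics/b3.png

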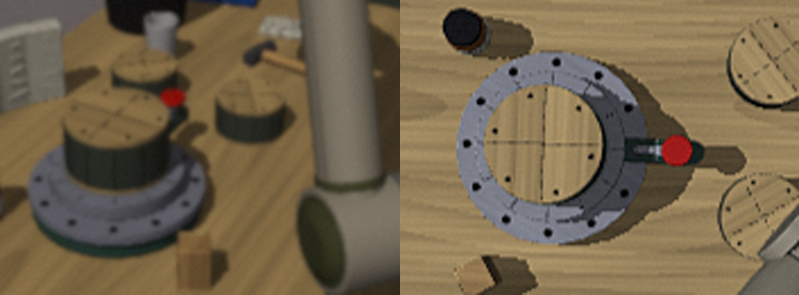

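The picture shows the plunger at top panel (677,150), about 30° round, and the drum central and turned with the plate. I'll check the cap height by triangulating before and after.

Run:
```python
from rig import env
import pickle
from h import *
d=pickle.load(open("d0.pkl","rb"))
def cen(c,b):
    ys,xs=np.nonzero(red(c,b));return xs.mean(),ys.mean()
def tri(t,s,bt,bs):
    o1,a=ray(t,cen(t,bt));o2,b=ray(s,cen(s,bs))
    k=np.linalg.lstsq(np.c_[a,-b],o2-o1,rcond=None)[0];p,q=o1+k[0]*a,o2+k[1]*b
    return ((p+q)/2).round(2),np.linalg.norm(p-q).round(2)
print(tri(d["top"],d["side"],(235,195,275,230),(265,195,300,220)))
print(tri(env.capture("top"),env.capture("side"),(235,160,285,230),(250,170,330,225)))
```

```text
(array([453.13, -21.22, 102.89]), np.float64(1.64))
(array([543.77, -47.66, 103.46]), np.float64(3.02))
```

The cap height is the same before and after (103 mm against 103 mm), so the plunger is fully up.

```bash
python3 -c "
from rig import env
print(env.sign_off())"
```

```text
the job is handed in; nothing more can be done
None
```

The job is handed in, with no verdict returned: the arm sits at the next hole (about 30.5° measured from above), the plunger is back at its starting height, and the drum rode round on its faceplate untouched.

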